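# Tip the vial tray over and relock it

### The job

The vial tray is locked tipped to one side by a spring plunger with a T-handle. Pull the plunger up and give it about a quarter turn so that it stays out by itself when you let go, then push the raised end of the tray down until all three vials have rolled to the low-lipped end. Turn the plunger back so that its pin drops fully home in the other notch and locks the tray there; keep the vials in the tray and leave the other things on the bench where they are.

Things in the scene. Friction and masses are not known exactly. Their poses are not given: they have to be found in the camera images.
- fixture: the vial station, bolted down: dark base plate 210 x 130 x 10 mm, uprights with the tipping tray, and on its +x side a post with an arm (top at 162 mm) over a notched steel sector. Origin on the bench under the middle of the hinge. y runs along the tray (vials start at the +y end, the -y end is raised), x along the hinge axis, 85 mm up. The plunger is vertical at x = 81 mm, y = 0.
- t_handle (a point): centre of the plunger's steel T-handle, a level bar 66 mm long (the point's y axis), 15 mm wide (x), 22 mm high (z), on a thin stem; 205 mm above the bench when the pin is home. A dark slotted collar (30 x 28 mm) stands below it, its top 29 mm under the handle's centre when home. The station's highest part, free on all sides.
- plunger (a joint): height of the plunger, m: 0 home (pin 9 mm deep in a notch), 0.024 fully up. Spring: 6 N at home, 9 N fully up, plus 1.5 N weight. Lifted over 0.013 its cross-pin clears the collar; turned across the slot it then rests on the collar at 0.013, its pin clear of the sector (needs 0.010). If lowered onto the rim between notches it stops at about 0.009.
- plunger_turn (a joint): turn of the T-handle, rad: 0 to 1.57, counter-clockwise from above; 0 = bar along the station's y axis, in line with the collar's slot; starts at 0 to 0.12. Below 0.2 the cross-pin can drop into the slot, beyond 0.7 it rests safely on the collar. Turns freely only while lifted to 0.013 or more. Stays where it is left.
- tray (a joint): tilt of the tray, rad: 0 = start, locked, +y end low; 0.25 level; 0.50 = the other notch, -y end low. Stops at -0.01 and 0.51. The hinge is stiff: the tray stays where it is left, and 2 to 4 N down on the raised tab moves it when the pin is out. The pin's round end finds the notch from about 0.04 rad off.
- tray_mid (a point): middle of the tray's floor, on the hinge axis; turns with the tray: y along the tray to the starting low end, z up out of the tray. Open aluminium tray, inside 92 mm (x) by 190 mm (y), side walls and +y end wall 26 mm high, -y end wall a low lip 16 mm high.
- raised_tab (a point): middle of the upper face of the flat tab (60 mm in x, 24 mm in y, 4 mm thick) that sticks out beyond the low-lipped -y end of the tray, 110 mm from the hinge axis, level with the tray's floor. 114 mm above the bench at the start, 60 mm when the tray is tipped over to 0.50; only bare bench below it.
- vial0_mid (a point): centre of a capped brown vial, 26 mm thick, 80 mm long, 45 g, lying across the tray (axis along the hinge); it rolls
- vial1_mid (a point): centre of a capped brown vial, 26 mm thick, 80 mm long, 45 g, lying across the tray (axis along the hinge); it rolls
- vial2_mid (a point): centre of a capped brown vial, 26 mm thick, 80 mm long, 45 g, lying across the tray (axis along the hinge); it rolls
- brown_jar: brown glass jar with a black cap, 58 mm across, 85 mm high; bystander near the station
- beaker: glass beaker, 68 mm across, 85 mm high; bystander near the station
- dish: low open glass dish, 90 mm across, 16 mm high; bystander near the station
- forceps: steel forceps lying flat, about 150 mm long, 9 mm high; bystander near the station
Mind the look-alikes: they are no part of the job. What is shaped like the part that bears vial0_mid but red is not meant.

How it is judged (in metres and radians):
On the way, in this order (a step that is already met when the one before it is completed fails the run):
1. the plunger is pulled out and turned, and stays out by itself with the fingers off the station (value of joint plunger above 0.011 m and value of joint plunger_turn above 0.45 rad and contact force between the fingers and fixture below 0.2 N), for 0.3 s.
2. the tray is tipped over to the other side while the plunger is out (value of joint tray above 0.45 rad and value of joint plunger above 0.0095 m), for 0.2 s.
At the end, for the whole second after the job is handed in: The plunger is home (within 2.5 mm) with its handle turned back (within 0.35 rad), the tray is locked in the other notch (tilt 0.47 to 0.53 rad), and all three vials lie in the tray, in its low-lipped half (centres more than 15 mm beyond the middle) (value of joint plunger below 0.0025 m and value of joint plunger_turn below 0.35 rad and value of joint tray between 0.47 and 0.53 rad and velocity of joint tray below 0.05 rad/s and y of vial0_mid in the frame of tray_mid between -0.1 and -0.015 m and z of vial0_mid in the frame of tray_mid between 0 and 0.03 m and x of vial0_mid in the frame of tray_mid between -0.05 and 0.05 m and y of vial1_mid in the frame of tray_mid between -0.1 and -0.015 m and z of vial1_mid in the frame of tray_mid between 0 and 0.03 m and x of vial1_mid in the frame of tray_mid between -0.05 and 0.05 m and y of vial2_mid in the frame of tray_mid between -0.1 and -0.015 m and z of vial2_mid in the frame of tray_mid between 0 and 0.03 m and x of vial2_mid in the frame of tray_mid between -0.05 and 0.05 m); the robot touches nothing.
It fails at once if one of the other things on the bench is disturbed (moved over 30 mm) (distance of any of brown_jar, beaker, dish, forceps from where it was at the start of the episode above 0.03 m).
It also fails if it takes over 70 s, if anything falls off the work surface, if the arm or the gripper's body presses on something with over 40 N, if the wrist force passes 120 N, or if a joint passes its speed limit or range.

### The arm

A 6-joint arm with a two-finger parallel gripper is mounted at the origin on the work surface. World frame = base frame: x ahead of the robot, y to its left, z up, the work surface at z = 0. Lengths are in mm, angles in rad, forces in N, time in s.
With the tool pointing down it reaches from about 400 to 925 mm from the base axis. Payload 3.4 kg.
Tool frame: the origin (TCP) lies between the finger pads; the fingertips stand 17 mm ahead of it and the grasp point (between the pads) lies 2 mm behind it; z points along the fingers, y is the line along which they close (so a half turn about z gives the same grasp; the last joint's range is limited). The gripper opens to 85 mm and grips with 20 to 120 N. Pads are 22 mm wide; open, the fingers measure 114 mm over their backs; the gripper's body (76 mm by 85 mm) begins 54 mm behind the grasp point. The pads swing forward as they close: fully open they stand 13 mm farther back than shut.
Start: joints at [1.218, 0.307, 1.506, -0, 1.328, -0.073], TCP at [158.265, 552.796, 248.305] pointing down, gripper open.
Joint ranges: [-3.12, 3.12], [-1.05, 2.28], [0.14, 2.33], [-1.42, 4.57], [0.1, 2.73], [-2.68, 2.68]. Speed limits (rad/s): [2.57, 2.57, 3.14, 3.14, 3.14, 3.14].

### API

Orientations are given as a unit quaternion [w, x, y, z].
In Python, from bench import ctrl, imaging, workorder gives the robot as it stands.
- The arm moves only by the tool apply_moves, never from a script. Its argument "deltas" is a list that holds one entry, the list of rows, each a list of 7 numbers: the turn, a rotation vector about the tool's x, y, z in units of 5 degrees (1.0 is 5 degrees), then the shift along the tool's x, y, z in units of 50 mm (1.0 is 50 mm), then the opening, from -1 (shut) to 1 (fully open). In form: [[[ax, ay, az, dx, dy, dz, hand], ...]]. A call has 1 to 5 rows; each row shifts and turns the commanded pose from where the row before left it, along the tool's axes as they then stand; what a row does not reach is not made up. A row lasts 1/10 s, in which the tool goes at most 50 mm and 8.59 degrees, less where a joint would pass 70% of its speed; a pose out of reach is approached as far as the arm can. A call is refused whole if a number of a shift passes 1 or a number of a turn 1, either way. A call with a gripper value outside its range is refused whole. The fingers move at their own pace and stop on an object; "newtons" is the grip in N (left out, the last holds). Time passes only in rows, so rows that do not move let the fingers close. It gives the time, the measured TCP pose, the force, the opening and the grip force at its end, in the units of the state.
- ctrl.observe(): the state, without advancing time (a new reading comes with each control period).
- imaging.get_image(name): name is "scene" or "top" or "wrist"; returns a dict with "img" (420x560x3 uint8, red, green, blue), "range_z" (420x560 float32, mm along the optical axis (not along the pixel's ray), 0 where there is no reading), "fx", "fy", "cx", "cy" (pixels), "eye" and "orientation" of the camera in the world. Camera axes: x right, y up, looking along -z (the intrinsics and any distortion apply to the point x, -y, -z); pixel columns grow to the right and rows downward; lengths in mm; the calibration is good to about 2 mm. A picture is of the moment at which its call begins.
- workorder.sign_off(): hands the job in; it is judged then, once.
The state is a dict: "time_s": time; "q": joint angles; "joint_velocities": joint speeds; "joint_efforts": joint torques, N m; "ee_pos": TCP position; "tool_rot": TCP orientation; "wrist_force": force on the tool from outside, world axes, zero at the start; "torque": the same for the moment, N m; "opening": opening from 0.0 (shut) to 1.0 (fully open); "grip_force": force on a finger pad.
Only numpy, scipy, OpenCV 4.12 (cv2) and the standard library are available. Lean on these libraries where they do the work, as an engineer would, in place of code of your own. Each camera call takes 0.05 s, during which the arm holds its last target. There are 200 camera calls.

## Working session

There is one attempt and no reset: what is moved stays moved. The work goes in short steps, Python scripts to look and compute and a tool call to move; the robot and the scene stay as the last step left them, time stands still between calls to the robot, and variables do not carry over. Pictures are saved under pics/ and viewed, at most 10 in all, crops included, and the job is handed in when it is done.

Besides the shell and the picture viewer there is one more tool, called after "Request:" as name(argument=value, ...) on one line, values as JSON. apply_moves: Moves the arm, as the interface text tells. Its arguments: {"type":"object","properties":{"deltas":{"type":"array"},"newtons":{"type":"number"}},"required":["deltas"]}

```bash
mkdir -p pics
cat > h.py <<'E'
import numpy as np, cv2
from scipy.spatial.transform import Rotation as R
from bench import ctrl, imaging, workorder
def rot(q): return R.from_quat([q[1],q[2],q[3],q[0]])
def snap(n,save=None):
    d=imaging.get_image(n)
    if save: cv2.imwrite('pics/'+save,d['img'][:,:,::-1])
    return d
def cloud(d):
    z=d['range_z']; v,u=np.mgrid[:z.shape[0],:z.shape[1]]
    p=np.stack([(u-d['cx'])/d['fx']*z,-(v-d['cy'])/d['fy']*z,-z],-1)
    o=d['orientation']
    M=rot(o).as_matrix() if np.size(o)==4 else np.array(o)
    P=p@M.T+np.array(d['eye']); P[z<=0]=np.nan
    return P
E
python3 - <<'E'
from h import *
a=snap('top','top1.png');b=snap('scene','scene1.png')
for n,d in(('top',a),('scene',b)):
    np.savez(n+'1.npz',P=cloud(d),img=d['img']); print(n,{k:v for k,v in d.items() if k not in('img','range_z')})
s=ctrl.observe();print(s)
E
```

```text
top {'fx': 540.9994186312573, 'fy': 540.9994186312573, 'cx': 288.94260492916897, 'cy': 203.80490518961716, 'eye': array([ 357.32425591,   49.10952705, 1241.74432341]), 'orientation': array([ 0.73075402,  0.07519119, -0.0702208 , -0.6748436 ])}
scene {'fx': 406.24604860927496, 'fy': 406.24604860927496, 'cx': 280.5662629253753, 'cy': 211.14600720604403, 'eye': array([1337.45061411,  189.30130896,  708.35470654]), 'orientation': array([0.57316798, 0.28634257, 0.35984318, 0.67823247])}
{'time_s': 0.1, 'q': array([ 1.21851002e+00,  3.07515120e-01,  1.50754183e+00,  3.71907243e-06,
        1.32838208e+00, -7.34904023e-02]), 'joint_velocities': array([ 0.00104359, -0.00109547, -0.00229147,  0.0026971 ,  0.00044004,
       -0.00063315]), 'joint_efforts': array([-4.09123450e-04, -4.58534396e+01, -2.52608675e+01, -2.60162678e-04,
        5.76028397e-03, -5.29973931e-06]), 'ee_pos': array([158.05302409, 552.24072041, 247.46376045]), 'tool_rot': array([-1.96818893e-04,  1.38947316e-01,  9.90299344e-01, -9.01965919e-04]), 'wrist_force': array([-0.52983862,  0.55394861, -0.0159772 ]), 'torque': array([ 0.0126411 , -0.00371699,  0.02094802]), 'grip_force': 0.0, 'opening': 0.9971876808179736}
```

View pics/top1.png

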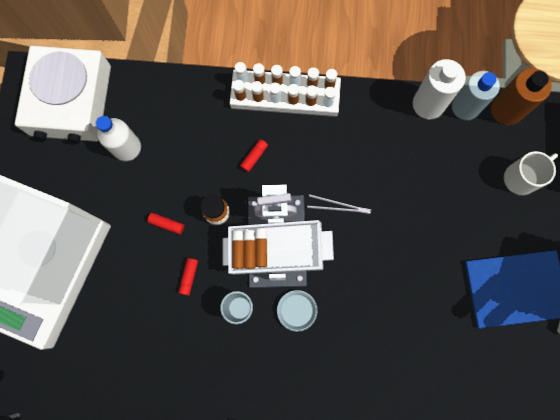

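View pics/scene1.png

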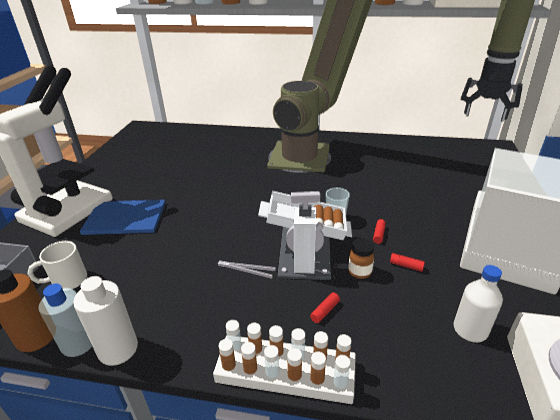

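The top view shows the station at about (275,245). Three brown vials lie in the tray at x 238–262, y 250, and the raised tab is at (327,246). The T-handle is near (274,199). Three red look-alike vials lie on the bench at (254,155), (166,223) and (188,276), and they're not part of the job. I'll measure the handle and confirm it in a crop.

Run:
```python
from h import *
z=np.load('top1.npz');P=z['P'];im=z['img']
c=im[170:300,210:350,::-1];cv2.imwrite('pics/crop1.png',cv2.resize(c,None,fx=5,fy=4.5,interpolation=cv2.INTER_CUBIC))
Q=np.concatenate([P.reshape(-1,3)] )
m=(Q[:,2]>203)&(Q[:,2]<235)&(abs(Q[:,0]-480)<150)&(abs(Q[:,1]-70)<150)
H=Q[m];print('handle',len(H),H.mean(0),H.min(0),H.max(0),cv2.minAreaRect(H[:,:2].astype(np.float32)))
for n,uv in dict(tab=(327,246),v0=(238,250),v1=(250,250),v2=(262,250),basecorners1=(252,199),b2=(303,199),b3=(252,284),b4=(305,284),dish=(297,311),beak=(237,307),jar=(215,208),forc=(340,207)).items():print(n,uv,P[uv[1],uv[0]].round(1))
z=np.load('scene1.npz');Q=z['P'].reshape(-1,3)
m=(Q[:,2]>185)&(Q[:,2]<235)&(abs(Q[:,0]-H[:,0].mean())<60)&(abs(Q[:,1]-H[:,1].mean())<60)
H=Q[m];print('scene handle',len(H),H.mean(0),H.min(0),H.max(0))
```

```text
handle 287 [578.9471749   95.86816462 214.79227062] [566.20125843  63.65777017 203.21524094] [593.16658362 128.070322   222.91937627] ((579.7415771484375, 96.1524887084961), (15.647159576416016, 65.15032196044922), 11.87266731262207)
tab (327, 246) [508.5 -20.  116.1]
v0 (238, 250) [488.3 167.4  90.1]
v1 (250, 250) [489.1 140.9 101.2]
v2 (262, 250) [490.3 115.3 107.6]
basecorners1 (252, 199) [618.6 154.8  10.7]
b2 (303, 199) [628.9  36.3   6.6]
b3 (252, 284) [423.2 136.4  12.8]
b4 (305, 284) [432.5  17.5  14.3]
dish (297, 311) [371.9  30.7   2.5]
beak (237, 307) [369.9 165.6   6.1]
jar (215, 208) [577.4 227.8  79.7]
forc (340, 207) [ 6.181e+02 -5.150e+01  2.000e-01]
scene handle 323 [582.83793254  95.72053779 207.83803818] [567.86745217  62.93894871 185.99241349] [592.62605816 126.49980386 218.40815528]
```

View pics/crop1.png

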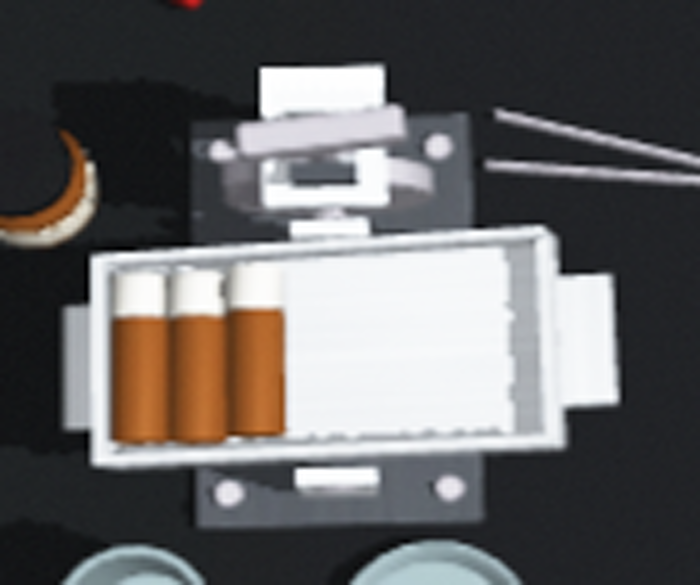

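The crop shows the bar at crop (320,130), which is top-image (274,199). It lies at (580, 96) mm, yawed about 12°, while the station is yawed about 5°. The three brown vials at the +y end match the description and the red ones do not. Next I move over the handle.

Request:
apply_moves(deltas=[[[0,0,0,-0.71,-0.43,-0.05,0.0],[0,0,0,-0.71,-0.43,-0.05,0.0],[0,0,0,-0.71,-0.43,-0.05,0.0],[0,0,0,-0.71,-0.43,-0.05,0.0],[0,0,0,-0.71,-0.43,-0.05,0.0]]])

```text
time_s: 0.6
ee_pos: [299.9, 399.1, 260.5]
tool_rot: [-0.0, 0.139, 0.99, -0.0]
wrist_force: [0.9, 0.8, 0.1]
opening: 0.5
grip_force: 0.0
```

Request:
apply_moves(deltas=[[[0,0,0,-0.71,-0.43,-0.05,0.0],[0,0,0,-0.71,-0.43,-0.05,0.0],[0,0,0,-0.71,-0.43,-0.05,0.0],[0,0,0,-0.71,-0.43,-0.05,0.0],[0,0,0,-0.71,-0.43,-0.05,0.0]]])

```text
time_s: 1.1
ee_pos: [441.0, 246.8, 273.1]
tool_rot: [-0.0, 0.139, 0.99, -0.0]
wrist_force: [0.7, -0.2, -0.4]
opening: 0.501
grip_force: 0.0
```

Request:
apply_moves(deltas=[[[0,0,0,-0.71,-0.43,-0.05,0.0],[0,0,0,-0.71,-0.43,-0.05,0.0],[0,0,0,-0.71,-0.43,0,0.0],[0,0,0,-0.71,-0.43,0,0.0],[0,0,0,-0.6,-0.43,0,0.0]]])

```text
time_s: 1.6
ee_pos: [577.3, 96.0, 277.8]
tool_rot: [-0.0, 0.139, 0.99, -0.0]
wrist_force: [-0.6, 0.3, 0.1]
opening: 0.502
grip_force: 0.0
```

Request:
apply_moves(deltas=[[[0,0,1,0,0,0,0.0],[0,0,1,0,0,0,0.0],[0,0,1,0,0,0,0.0],[0,0,1,0,0,0,0.0],[0,0,1,0,0,0,0.0]]])

```text
time_s: 2.1
ee_pos: [575.8, 97.6, 277.6]
tool_rot: [-0.001, 0.352, 0.936, -0.0]
wrist_force: [0.0, -0.4, -0.3]
opening: 0.501
grip_force: 0.0
```

Request:
apply_moves(deltas=[[[0,0,1,0,0,0,0.0],[0,0,1,0,0,0,0.0],[0,0,1,0,0,0,0.0],[0,0,1,0,0,0,0.0],[0,0,1,0,0,0,0.0]]])

```text
time_s: 2.6
ee_pos: [575.8, 97.7, 277.7]
tool_rot: [-0.0, 0.546, 0.838, -0.0]
wrist_force: [0.1, -0.7, 0.9]
opening: 0.499
grip_force: 0.0
```

Request:
apply_moves(deltas=[[[0,0,1,0,0,0,0.0],[0,0,1,0,0,0,0.0],[0,0,0.4,0,0,0,0.0],[0,0,0,0,0,0,0.0],[0,0,0,0,0,0,0.0]]])

```text
time_s: 3.1
ee_pos: [575.9, 97.7, 277.9]
tool_rot: [-0.0, 0.629, 0.778, -0.0]
wrist_force: [-0.2, 0.1, 0.1]
opening: 0.501
grip_force: 0.0
```

Run:
```python
from h import *
for n in('wrist','top'):
    d=snap(n,n+'2.png');Q=cloud(d).reshape(-1,3)
    m=(Q[:,2]>198)&(Q[:,2]<225)&(abs(Q[:,0]-580)<45)&(abs(Q[:,1]-96)<45)
    H=Q[m];print(n,len(H),np.median(H,0) if len(H) else '',*( [H.min(0),H.max(0),cv2.minAreaRect(H[:,:2].astype(np.float32))] if len(H) else []))
```

```text
wrist 2080 [578.6045768  100.03789995 215.82836335] [565.76899894  63.27472869 198.31856468] [593.32287724 128.40313422 217.85781573] ((579.544921875, 95.63026428222656), (15.093029022216797, 65.53775024414062), 12.59919261932373)
top 130 [578.74758909  77.43231573 214.93909049] [566.62789429  63.65477154 198.35224203] [592.62412924 128.01202992 221.23363353] ((579.7468872070312, 96.44287109375), (15.102170944213867, 65.69652557373047), 12.102473258972168)
```

View pics/wrist2.png

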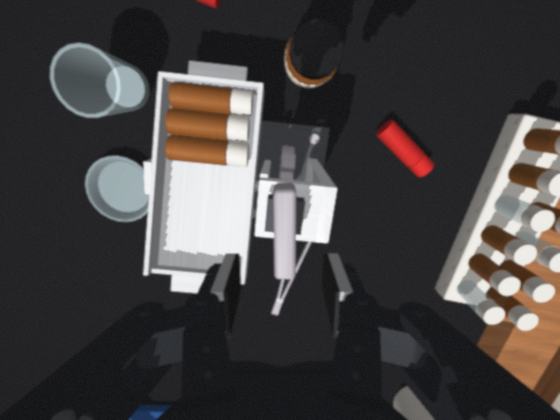

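The wrist view shows the bar at (285,230), lined up between the fingers. Top and wrist clouds agree on (579.7, 96.0). Next I descend and grip.

Request:
apply_moves(deltas=[[[0,0,0,-0.035,0.075,0.3,0.0],[0,0,0,0,0,0.4,0.0],[0,0,0,0,0,0.4,0.0],[0,0,0,0,0,0.4,0.0],[0,0,0,0,0,0,0.0]]], newtons=60)

```text
time_s: 3.7
ee_pos: [578.0, 96.6, 200.4]
tool_rot: [-0.002, 0.629, 0.777, -0.002]
wrist_force: [-0.5, 0.1, -0.7]
opening: 0.5
grip_force: 0.0
```

Request:
apply_moves(deltas=[[[0,0,0,0,0,0,-1],[0,0,0,0,0,0,-1],[0,0,0,0,0,0,-1],[0,0,0,0,0,0,-1],[0,0,0,0,0,0,-1]]])

```text
time_s: 4.2
ee_pos: [578.9, 96.5, 204.6]
tool_rot: [-0.0, 0.629, 0.777, -0.001]
wrist_force: [-5.7, -1.8, 4.3]
opening: 0.17
grip_force: 59.6
```

Request:
apply_moves(deltas=[[[0,0,0,0,0,-0.12,-1],[0,0,0,0,0,-0.12,-1],[0,0,0,0,0,-0.12,-1],[0,0,0,0,0,-0.02,-1],[0,0,0,0,0,0,-1]]])

```text
time_s: 4.7
ee_pos: [578.9, 96.5, 221.7]
tool_rot: [-0.001, 0.629, 0.777, -0.001]
wrist_force: [-4.7, -1.9, -9.7]
opening: 0.166
grip_force: 58.7
```

Request:
apply_moves(deltas=[[[0,0,-1,0,0,0,-1],[0,0,-1,0,0,0,-1],[0,0,-1,0,0,0,-1],[0,0,-1,0,0,0,-1],[0,0,-1,0,0,0,-1]]])

```text
time_s: 5.2
ee_pos: [578.7, 96.5, 221.2]
tool_rot: [-0.002, 0.444, 0.896, -0.001]
wrist_force: [-5.2, -1.7, -10.0]
opening: 0.165
grip_force: 58.6
```

Request:
apply_moves(deltas=[[[0,0,-1,0,0,0,-1],[0,0,-1,0,0,0,-1],[0,0,-1,0,0,0,-1],[0,0,-1,0,0,0,-1],[0,0,-1,0,0,0,-1]]])

```text
time_s: 5.7
ee_pos: [578.4, 96.4, 221.2]
tool_rot: [-0.002, 0.24, 0.971, -0.001]
wrist_force: [-5.2, -2.5, -9.7]
opening: 0.162
grip_force: 58.6
```

Request:
apply_moves(deltas=[[[0,0,-1,0,0,0,-1],[0,0,-1,0,0,0,-1],[0,0,-1,0,0,0,-1],[0,0,-1,0,0,0,-1],[0,0,0,0,0,0,-1]]])

```text
time_s: 6.2
ee_pos: [578.3, 96.3, 221.1]
tool_rot: [-0.002, 0.069, 0.998, -0.001]
wrist_force: [-5.1, -3.3, -9.2]
opening: 0.162
grip_force: 58.6
```

Request:
apply_moves(deltas=[[[0,0,0,0,0,0.04,-1],[0,0,0,0,0,0.04,-1],[0,0,0,0,0,0,-0.2],[0,0,0,0,0,0,0],[0,0,0,0,0,0,0]]])

```text
time_s: 6.7
ee_pos: [582.6, 97.2, 220.2]
tool_rot: [0.003, 0.07, 0.998, 0.001]
wrist_force: [0.7, 0.4, 0.4]
opening: 0.497
grip_force: 0.0
```

Request:
apply_moves(deltas=[[[0,0,0,0,0,-0.4,0],[0,0,0,0,0,-0.6,0],[0,0,0,0,0,-0.6,0],[0,0,0,0,0,0,0],[0,0,0,0,0,0,0]]])

```text
time_s: 7.2
ee_pos: [581.5, 97.1, 300.1]
tool_rot: [0.002, 0.069, 0.998, 0.0]
wrist_force: [-0.3, -0.3, -0.3]
opening: 0.496
grip_force: 0.0
```

Run:
```python
from h import *
for n in('scene','top','wrist'):
    d=snap(n,n+'3.png');Q=cloud(d).reshape(-1,3)
    m=(Q[:,2]>205)&(Q[:,2]<236)&(abs(Q[:,0]-580)<45)&(abs(Q[:,1]-96)<45)
    H=Q[m];print(n,len(H),np.median(H,0) if len(H) else '',*( [H.max(0),cv2.minAreaRect(H[:,:2].astype(np.float32))] if len(H) else []))
print(ctrl.observe()['ee_pos'])
```

```text
scene 190 [589.76059346  95.98470039 227.06753677] [612.89598272 105.46131252 230.70250139] ((580.3327026367188, 94.86183166503906), (14.808849334716797, 65.22479248046875), 82.22311401367188)
top 187 [567.06719105  97.51991708 227.98147776] [590.72136592 107.64598238 234.1746035 ] ((569.5195922851562, 97.87838745117188), (15.217480659484863, 44.81462860107422), 82.0674819946289)
wrist 2000 [574.32563463  96.02434356 228.5104279 ] [611.77603709 106.80112957 230.56394607] ((578.9241943359375, 95.3576889038086), (14.965677261352539, 65.81036376953125), 82.2364273071289)
[579.66821991  96.80704698 297.32246657]
```

The handle stands 12.7 mm higher and is turned about 1.35 rad, so it is parked out by itself. Next I move to the tab with the fingers shut and turned along the hinge.

Request:
apply_moves(deltas=[[[0,0,0,0.27,-0.65,0,-1],[0,0,0,0.27,-0.65,0,-1],[0,0,0,0.27,-0.65,0,-1],[0,0,0,0.27,-0.65,0,-1],[0,0,0,0,0,0,-1]]])

```text
time_s: 7.85
ee_pos: [505.8, -27.2, 297.1]
tool_rot: [-0.002, 0.071, 0.997, -0.001]
wrist_force: [0.2, 0.4, -0.1]
opening: 0.003
grip_force: 0.0
```

Request:
apply_moves(deltas=[[[0,0,1,0,0,0.2,-1],[0,0,1,0,0,0.2,-1],[0,0,1,0,0,0.2,-1],[0,0,1,0,0,0.2,-1],[0,0,1,0,0,0.2,-1]]])

```text
time_s: 8.35
ee_pos: [508.6, -23.8, 246.9]
tool_rot: [-0.001, 0.285, 0.958, 0.0]
wrist_force: [-1.1, 0.3, 0.4]
opening: -0.001
grip_force: 0.0
```

Request:
apply_moves(deltas=[[[0,0,1,0,0,0.2,-1],[0,0,1,0,0,0.2,-1],[0,0,1,0,0,0.2,-1],[0,0,1,0,0,0.2,-1],[0,0,1,0,0,0.2,-1]]])

```text
time_s: 8.85
ee_pos: [508.6, -23.8, 196.9]
tool_rot: [-0.001, 0.486, 0.874, -0.0]
wrist_force: [0.6, -0.8, -1.1]
opening: 0.002
grip_force: 0.0
```

Request:
apply_moves(deltas=[[[0,0,1,0,0,0.2,-1],[0,0,1,0,0,0.2,-1],[0,0,1,0,0,0.2,-1],[0,0,1,0,0,0.1,-1],[0,0,1,0,0,0,-1]]])

```text
time_s: 9.35
ee_pos: [507.9, -23.7, 161.4]
tool_rot: [-0.002, 0.664, 0.748, -0.001]
wrist_force: [0.6, -0.2, 0.5]
opening: 0.001
grip_force: 0.0
```

Run:
```python
from h import *
s=ctrl.observe();print(s['ee_pos'],s['tool_rot'],s['wrist_force'],s['q'])
```

```text
[507.89328478 -23.69628208 161.42044315] [-0.0015544   0.66374771  0.7479545  -0.00078806] [ 0.61290812 -0.22032786  0.45982688] [-1.30023424e-01  3.02924667e-01  1.76177465e+00  4.98798589e-04
  1.08035102e+00 -2.49416180e-01]
```

Request:
apply_moves(deltas=[[[0,0,0,0,0,0.25,-1],[0,0,0,0,0,0.25,-1],[0,0,0,0,0,0.08,-1],[0,0,0,0,0,0.08,-1],[0,0,0,0,0,0.08,-1]]])

```text
time_s: 9.85
ee_pos: [508.8, -24.6, 126.2]
tool_rot: [0.0, 0.662, 0.749, -0.0]
wrist_force: [-0.4, -1.9, 2.2]
opening: 0.0
grip_force: 1.5
```

Request:
apply_moves(deltas=[[[0,0,0,0,0,0.08,-1],[0,0,0,0,0,0.08,-1],[0,0,0,0,0,0.08,-1],[0,0,0,0,0,0.08,-1],[0,0,0,0,0,0.08,-1]]])

```text
time_s: 10.35
ee_pos: [509.3, -24.6, 106.2]
tool_rot: [0.001, 0.662, 0.749, 0.0]
wrist_force: [1.2, -0.9, 2.8]
opening: 0.002
grip_force: 1.4
```

Request:
apply_moves(deltas=[[[0,0,0,0,0,0.06,-1],[0,0,0,0,0,0.06,-1],[0,0,0,0,0,0.06,-1],[0,0,0,0,0,0.06,-1],[0,0,0,0,0,0.06,-1]]])

```text
time_s: 10.85
ee_pos: [509.0, -24.1, 91.2]
tool_rot: [0.0, 0.663, 0.749, 0.0]
wrist_force: [1.6, 0.2, 2.6]
opening: 0.002
grip_force: 1.4
```

Force is 2 to 3 N and the tray is moving. I'll carry on to the stop.

Request:
apply_moves(deltas=[[[0,0,0,0,0,0.06,-1],[0,0,0,0,0,0.06,-1],[0,0,0,0,0,0.06,-1],[0,0,0,0,0,0.03,-1],[0,0,0,0,0,0.0,-1]]])

```text
time_s: 11.35
ee_pos: [507.5, -24.5, 80.1]
tool_rot: [-0.001, 0.662, 0.749, -0.001]
wrist_force: [-0.3, 0.2, -0.1]
opening: -0.004
grip_force: 0.0
```

```bash
cat > tray.py <<'E'
from h import *
d=snap('scene');t=snap('top','t.png')
P=np.vstack([cloud(d).reshape(-1,3),cloud(t).reshape(-1,3)])
c,s=np.cos(np.radians(5)),np.sin(np.radians(5))
O=np.array([499.1,89,0]);L=(P-O)@np.array([[c,-s,0],[s,c,0],[0,0,1]])
m=(abs(L[:,0])<44)&(L[:,1]>30)&(L[:,1]<80)&(L[:,2]>60)&(L[:,2]<130)
F=L[m];p=np.polyfit(F[:,1],F[:,2],1)
for _ in range(4):
    r=F[:,2]-np.polyval(p,F[:,1]);k=abs(r-np.median(r))<4;p=np.polyfit(F[k,1],F[k,2],1)
print('tilt +y part',np.arctan(p[0])+.25,'z0',p[1],k.sum(),len(F))
z=L.copy()
im=np.vstack([d['img'].reshape(-1,3),t['img'].reshape(-1,3)]).astype(int)
b=(im[:,0]>90)&(im[:,2]<70)&(im[:,0]<220)&(im[:,1]>40)&(abs(L[:,0])<45)&(abs(L[:,1])<105)&(L[:,2]>50)
print('brown y hist',np.histogram(L[b,1],bins=np.arange(-105,106,15))[0])
E
python3 tray.py
```

```text
tilt +y part 0.4721914636518897 z0 88.0045703039518 1142 1220
brown y hist [116 247 152 147 256 100   0   0   0   0   0   0   0   0]
```

Request:
apply_moves(deltas=[[[0,0,0,0,0,0.03,-1],[0,0,0,0,0,0.03,-1],[0,0,0,0,0,0,-1],[0,0,0,0,0,0,-1]]])

```text
time_s: 11.85
ee_pos: [508.7, -24.5, 77.7]
tool_rot: [-0.0, 0.662, 0.749, -0.0]
wrist_force: [0.6, -0.3, -0.1]
opening: -0.001
grip_force: 0.0
```

```bash
python3 tray.py
```

```text
tilt +y part 0.4972863924836909 z0 87.84287736415926 1136 1229
brown y hist [106 249 229 197 253  95   0   0   0   0   0   0   0   0]
```

View pics/t.png

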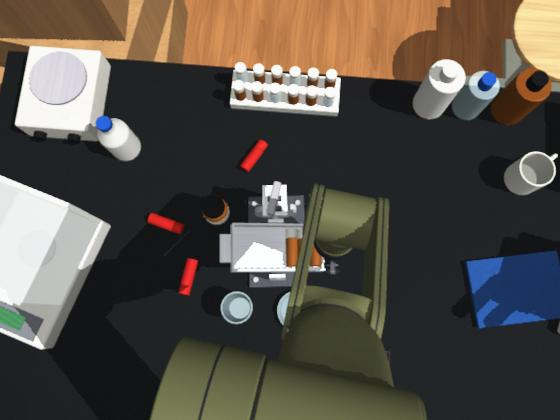

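The top view shows the tray tipped, with the vials at about (292–316, 250) in the low-lipped end. The handle is still parked at (274,197), and the bystanders are where they were. The measured tilt is about 0.50. I'll go back to the handle.

Request:
apply_moves(deltas=[[[0,0,0,0,0,-0.6,-1],[0,0,0,0,0,-0.8,-1],[0,0,0,0,0,-0.8,-1],[0,0,0,0,0,-0.8,-1],[0,0,0,0,0,-0.6,-1]]])

```text
time_s: 12.45
ee_pos: [509.2, -24.6, 260.6]
tool_rot: [0.001, 0.662, 0.749, 0.001]
wrist_force: [0.4, 0.2, 0.7]
opening: -0.001
grip_force: 0.0
```

Request:
apply_moves(deltas=[[[0,0,-1,0,0,-0.2,-1],[0,0,-1,0,0,-0.2,-1],[0,0,-1,0,0,-0.2,-1],[0,0,-1,0,0,-0.2,-1],[0,0,-1,0,0,0,0]]])

```text
time_s: 12.95
ee_pos: [509.4, -24.6, 299.3]
tool_rot: [0.001, 0.483, 0.876, 0.0]
wrist_force: [-0.0, 1.2, -0.2]
opening: 0.154
grip_force: 0.0
```

Request:
apply_moves(deltas=[[[0,0,-1,0,0,0,0],[0,0,-1,0,0,0,0],[0,0,-1,0,0,0,0],[0,0,-1,0,0,0,0],[0,0,-1,0,0,0,0]]])

```text
time_s: 13.45
ee_pos: [508.4, -24.5, 297.7]
tool_rot: [-0.0, 0.282, 0.959, -0.0]
wrist_force: [0.7, 0.5, 0.1]
opening: 0.499
grip_force: 0.0
```

Request:
apply_moves(deltas=[[[0,0,-1,0,0,0,0],[0,0,-1,0,0,0,0],[0,0,-1,0,0,0,0],[0,0,-1,0,0,0,0],[0,0,-1,0,0,0,0]]])

```text
time_s: 13.95
ee_pos: [508.4, -24.5, 297.7]
tool_rot: [-0.0, 0.068, 0.998, -0.0]
wrist_force: [0.7, 0.6, 0.4]
opening: 0.5
grip_force: 0.0
```

Request:
apply_moves(deltas=[[[0,0,0,-0.27,0.65,0,0],[0,0,0,-0.27,0.65,0,0],[0,0,0,-0.27,0.65,0,0],[0,0,0,-0.27,0.45,0,0],[0,0,0,0,0,0,0]]])

```text
time_s: 14.45
ee_pos: [580.6, 89.5, 297.3]
tool_rot: [0.0, 0.068, 0.998, 0.001]
wrist_force: [-0.4, 0.2, -0.7]
opening: 0.503
grip_force: 0.0
```

```bash
python3 tray.py
python3 - <<'E'
from h import *
s=ctrl.observe();print(s['ee_pos'],s['tool_rot'])
d=snap('wrist');Q=cloud(d).reshape(-1,3)
m=(Q[:,2]>205)&(Q[:,2]<240)&(abs(Q[:,0]-580)<45)&(abs(Q[:,1]-96)<45)
H=Q[m];print(len(H),np.median(H,0),cv2.minAreaRect(H[:,:2].astype(np.float32)))
E
```

```text
tilt +y part 0.5015579170706652 z0 87.5698773715415 1141 1224
brown y hist [ 23  70 112 270 248 105  11  10   1  29  12   0   0   0]
[578.53904598  87.12330002 297.29612809] [-6.18067685e-04  6.89081302e-02  9.97622747e-01 -3.76391149e-04]
2035 [574.63300787  95.57203021 228.500449  ] ((578.895263671875, 95.39595794677734), (15.020769119262695, 65.6722183227539), 82.20430755615234)
```

Run:
```python
from h import *
i=cv2.imread('pics/t.png')[170:300,210:350];cv2.imwrite('pics/crop2.png',cv2.resize(i,None,fx=5,fy=4.5,interpolation=cv2.INTER_CUBIC))
```

```text
(no output)
```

View pics/crop2.png

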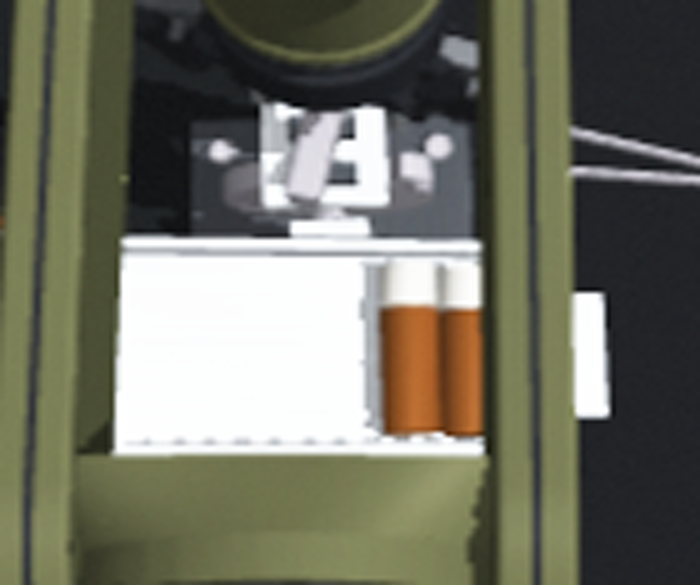

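The crop shows the vials at the low end (crop 380–480). The stray brown readings were the arm. Next I descend on the handle and grip.

Request:
apply_moves(deltas=[[[0,0,0,0,0.17,0.2,0],[0,0,0,0,0,0.5,0],[0,0,0,0,0,0.5,0],[0,0,0,0,0,0.4,0],[0,0,0,0,0,0,0]]])

```text
time_s: 15.1
ee_pos: [576.9, 94.6, 214.3]
tool_rot: [-0.004, 0.07, 0.998, -0.001]
wrist_force: [-0.5, 0.2, 0.2]
opening: 0.503
grip_force: 0.0
```

Request:
apply_moves(deltas=[[[0,0,0,0,0,0,-1],[0,0,0,0,0,0,-1],[0,0,0,0,0,0,-1],[0,0,0,0,0,0,-1],[0,0,0,0,0,0,-1]]])

```text
time_s: 15.6
ee_pos: [580.7, 95.3, 219.1]
tool_rot: [0.001, 0.07, 0.998, 0.0]
wrist_force: [-0.4, -0.0, 4.5]
opening: 0.166
grip_force: 60.8
```

Request:
apply_moves(deltas=[[[0,0,0,0,0,-0.06,-1],[0,0,0,0,0,-0.03,-1],[0,0,1,0,0,0,-1],[0,0,1,0,0,0,-1],[0,0,1,0,0,0,-1]]])

```text
time_s: 16.1
ee_pos: [580.4, 94.9, 221.1]
tool_rot: [-0.0, 0.201, 0.98, -0.001]
wrist_force: [3.8, -0.9, -9.3]
opening: 0.166
grip_force: 59.0
```

Request:
apply_moves(deltas=[[[0,0,1,0,0,0,-1],[0,0,1,0,0,0,-1],[0,0,1,0,0,0,-1],[0,0,1,0,0,0,-1],[0,0,1,0,0,0,-1]]])

```text
time_s: 16.6
ee_pos: [580.0, 94.2, 220.9]
tool_rot: [-0.0, 0.408, 0.913, -0.001]
wrist_force: [3.4, -3.0, -9.0]
opening: 0.163
grip_force: 59.0
```

Request:
apply_moves(deltas=[[[0,0,1,0,0,0,-1],[0,0,1,0,0,0,-1],[0,0,1,0,0,0,-1],[0,0,1,0,0,0,-1],[0,0,1,0,0,0,-1]]])

```text
time_s: 17.1
ee_pos: [579.2, 93.8, 220.6]
tool_rot: [-0.0, 0.596, 0.803, -0.002]
wrist_force: [1.9, -2.7, -9.3]
opening: 0.16
grip_force: 59.0
```

Request:
apply_moves(deltas=[[[0,0,1,0,0,0,-1],[0,0,0.6,0,0,0,-1],[0,0,0,0,0,0,-1]]])

```text
time_s: 17.4
ee_pos: [578.9, 93.8, 220.6]
tool_rot: [-0.0, 0.649, 0.76, -0.002]
wrist_force: [1.5, -4.1, -9.1]
opening: 0.162
grip_force: 59.0
```

Request:
apply_moves(deltas=[[[0,0,0,0,0,0.08,-1],[0,0,0,0,0,0.08,-1],[0,0,0,0,0,0.08,-1],[0,0,0,0,0,0.06,-1],[0,0,0,0,0,0,-1]]])

```text
time_s: 17.9
ee_pos: [578.9, 93.8, 206.7]
tool_rot: [-0.0, 0.649, 0.761, -0.002]
wrist_force: [1.2, -5.1, -7.9]
opening: 0.167
grip_force: 59.2
```

Run:
```python
from h import *
s=ctrl.observe();print(s['ee_pos'],s['tool_rot'],s['wrist_force'])
```

```text
[578.89434099  93.77667443 206.65367248] [-1.13059293e-04  6.48690465e-01  7.61049674e-01 -2.01552490e-03] [ 1.19238478 -5.0566117  -7.88708395]
```

Request:
apply_moves(deltas=[[[0,0,0,0,0,0.03,-1],[0,0,0,0,0,0.03,-1],[0,0,0,0,0,0.0,-0.2],[0,0,0,0,0,0,0],[0,0,0,0,0,0,0]]])

```text
time_s: 18.4
ee_pos: [580.2, 95.9, 204.8]
tool_rot: [0.0, 0.649, 0.761, 0.001]
wrist_force: [-0.1, 0.8, 0.1]
opening: 0.5
grip_force: 0.0
```

Request:
apply_moves(deltas=[[[0,0,0,0,0,-0.4,0],[0,0,0,0,0,-0.6,0],[0,0,0,0,0,-0.7,0],[0,0,0,0,0,-0.5,0],[0,0,0,0,0,0,0]]])

```text
time_s: 18.9
ee_pos: [582.4, 96.0, 319.0]
tool_rot: [0.003, 0.649, 0.761, 0.003]
wrist_force: [-0.5, 0.3, -0.1]
opening: 0.5
grip_force: 0.0
```

```bash
python3 tray.py
python3 - <<'E'
from h import *
print(ctrl.observe()['ee_pos'])
for n in('wrist','scene'):
    d=snap(n,n+'5.png');Q=cloud(d).reshape(-1,3)
    m=(Q[:,2]>198)&(Q[:,2]<240)&(abs(Q[:,0]-580)<45)&(abs(Q[:,1]-96)<45)
    H=Q[m];print(len(H),np.median(H,0),cv2.minAreaRect(H[:,:2].astype(np.float32)))
E
```

```text
tilt +y part 0.49507513135990533 z0 87.84996120552955 1147 1223
brown y hist [ 37  70  58 169 269  93   3   6   3  36  13   0   0   0]
[580.12610417  95.65319943 314.78872069]
1537 [579.00806353  99.35771769 215.79823687] ((579.52734375, 95.68293762207031), (14.84676456451416, 65.26448059082031), 8.898691177368164)
289 [583.33212916  95.47371802 211.34654548] ((579.4421997070312, 94.86663818359375), (17.590656280517578, 62.8795280456543), 8.418517112731934)
```

View pics/wrist5.png

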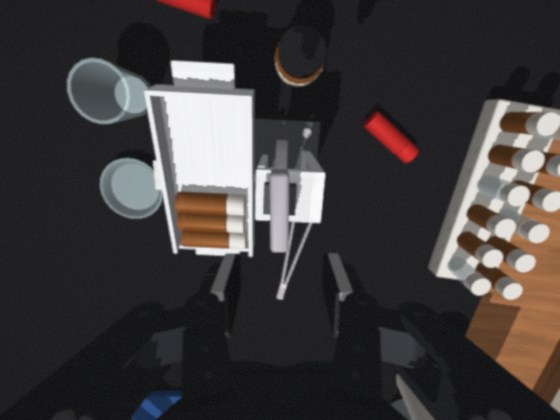

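The wrist view shows all three vials at the low-lipped end (about (210,200–240)) and the T-handle in line with its slot. The handle's top is back at 215.8 mm, the same as at the start, so the pin is home. Tilt is about 0.50, the gripper is clear, and the bystanders look undisturbed.

```bash
python3 -c "
from bench import workorder
print(workorder.sign_off())"
```

```text
the job is handed in; nothing more can be done
None
```

I've handed the job in: the plunger pin is home in the other notch, the tray is locked at about 0.50 rad, and all three vials are in the low-lipped end. It took about 19 s of the 70 s; sign-off returned no verdict.

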